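Extend the bottle brush and hold it in the tall jar

ROBOT

A 7-joint arm with a two-finger parallel gripper is mounted at the origin on the work surface. World frame = base frame: x ahead of the robot, y to its left, z up, the work surface at z = 0. Lengths are in m, angles in rad, forces in N, time in s.
With the tool pointing down it reaches from about 0.35 to 0.9 m from the base axis. Payload 8.1 kg.
Tool frame: the origin (TCP) lies on the centre line of the jaws, within the pads' length; the fingertips stand 14 mm ahead of it and the grasp point (between the pads) lies 5 mm behind it; z points along the fingers, y is the direction in which the jaws open and shut (so a half turn about z gives the same grasp; the last joint's range is limited). The gripper opens to 92 mm and grips with 3 to 60 N. Pads are 19 mm wide; open, the fingers measure 130 mm over their backs; the gripper's body (75 mm by 190 mm) begins 47 mm behind the grasp point.
Start: joints at [-1.27, 0.434, 0.025, 1.573, -0.012, 1.134, -0.075], TCP at [0.246, 0.575, 0.241] pointing down, gripper open.
Joint ranges: [-2.62, 2.62], [-0.44, 2.09], [-1.27, 1.32], [0.08, 2.57], [-1.32, 4.46], [0.12, 2], [-2.74, 2.74]. Speed limits (rad/s): [2.22, 2.22, 3.01, 3.01, 3.14, 3.14, 3.14].

INTERFACE

Orientations are given as a rotation vector (axis times angle).
In Python, from cell import observe, eyes, arm gives the robot as it stands.
- The arm moves only by the tool step_arm, never from a script. Its argument "series" is a list that holds one entry, the list of rows, each a list of 5 numbers: the finger opening in m, from 0 to 0.0918, then the shift along the world's x, y, z in m, then the turn about the world's z in degrees. In form: [[[hand, dx, dy, dz, spin], ...]]. A call has 1 to 20 rows; each row is the pose to reach, as a shift and turn from the pose measured when the call began; what a row does not reach only later rows make up. A row lasts 1/12 s, in which the tool goes at most 41.7 mm and 7.16 degrees, less where a joint would pass 70% of its speed; a pose out of reach is approached as far as the arm can. A call with a gripper value outside its range is refused whole. The fingers move at their own pace and stop on an object; "squeeze" is the grip in N (left out, the last holds). Time passes only in rows, so rows that repeat a pose let the fingers close. It gives the time, the measured TCP pose, the force and the opening at its end, in the units of the state.
- observe(): the state, without advancing time (a new reading comes with each control period).
- eyes.get_image(name): name is "scene" or "top" or "wrist"; returns (picture, depth): 480x640x3 uint8, red, green, blue; 480x640 float32, m along the optical axis (not along the pixel's ray), 0 where there is no reading.
- eyes.camera_params(name): a dict with "intrinsics" (3x3 intrinsics, pixels), "position" and "attitude" of the camera in the world. Camera axes: x right, y down, z forward; pixel columns grow to the right and rows downward; lengths in m; the calibration is good to about 2 mm. A picture is of the moment at which its call begins: read the wrist's pose just before it. camera_params takes no time and is no camera call; for the wrist camera it gives the pose at the moment of the call.
- arm.sign_off(): hands the job in, once; it reports no verdict.
The state is a dict: "clock": time; "joints": joint angles; "dq": joint speeds; "joint_efforts": joint torques, N m; "position": TCP position; "ee_rot": TCP orientation; "force": force on the tool from outside, world axes, zero at the start; "ft_torque": the same for the moment, N m; "width": opening from 0.0 (shut) to 1.0 (fully open).
Only numpy, scipy, OpenCV 4.12 (cv2) and the standard library are available. Lean on these libraries where they do the work, as an engineer would, in place of code of your own. Each camera call takes 0.05 s, during which the arm holds its last target.

TASK

Get the telescoping bottle brush ready to scrub the tall glass jar: squeeze the push button on the side of its grip, pull the grip up to the second stop (fully out), and let the button spring back out so that the brush is locked long. Then take it by the plain sides of the grip, lift it out of its stand and put the head down into the tall jar, close to the bottom but not resting on it. Finish while holding the brush there, upright and still fully extended and locked, and leave everything else standing where it is.

Things in the scene. Friction and masses are not known exactly. Their poses are not given: they have to be found in the camera images.
- brush: Telescoping bottle brush, loose, upright head-down in its stand; 0.28 kg, of which head and shaft 0.20. Origin at the middle of the head's lower end, z up along the shaft, +x to the button side. Upwards: bristle head 38 mm diameter to 52 mm; splash guard 58 mm diameter at 53 to 57 mm, rests on the stand's rim; neck 18 mm diameter to 68 mm; then the square grip, sliding on a 10 x 12 mm shaft.
- grip_mid (a point): Middle of the black grip, 24 x 24 mm in section, 110 mm long (55 mm below and above this point); z up along it, +x to the button side. The +y and -y sides are plain, with ribs. This point is 123 mm above the brush's origin when collapsed, about 203 mm when extended.
- button_face (a point): Middle of the push button's outer face: a grey pad 14 mm wide, 22 mm high, 5 mm proud of the +x side of the grip, 35 mm above grip_mid (20 mm below the grip's top). +x points out of it.
- button (a joint): How far the button is pressed, m: 0 out, 0.005 flush with the grip; 3 N starts it, 6 N presses it flush, it springs back. From 0.0035 the lock is free and the grip slides with under 1 N: the weight of head and shaft draws the brush out as the grip is raised. Let go at a stop, it springs out and locks; let go between stops it stays about 0.003 in and only rubs: the grip stays put, unlocked.
- grip (a joint): How far the grip is drawn out, m: 0 collapsed, first stop about 0.040, second stop 0.0785 to 0.081, where it also meets its end. About 2 mm of play when locked.
- stand: Stainless brush stand, fixed to the bar: round foot 110 mm diameter, 8 mm thick, with an upright cup of 53 mm outer, 45 mm inner diameter, rim 64 mm above the bar. Origin at the middle of the underside. The brush's origin sits 10.5 mm above the bar in it; lift it 54 mm or more to bring the head clear of the rim.
- jar: The tall glass jar, loose, standing mouth up: 120 mm high, 92 mm outer diameter, walls 4 mm, mouth at least 80 mm wide, inner bottom 6 mm above the bar, 0.55 kg. Origin at the middle of the underside, z up.
- short_jar: Bystander: short wide glass jar, mouth up, 60 mm high, 110 mm diameter. Origin at the middle of the underside.
- tamper: Bystander: steel coffee tamper standing on its base, 58 mm diameter, 90 mm high. Origin at the middle of the underside.
- cup: Bystander: white cup on a 140 mm saucer, 62 mm high. Origin at the middle of the underside.
- pitcher: Bystander: steel milk pitcher, 100 mm high, 90 mm diameter with a handle out to 74 mm from its axis. Origin at the middle of the underside.
- syrup: Bystander: amber glass syrup bottle, 66 mm diameter, 215 mm high. Origin at the middle of the underside.

How it is judged:
On the way, in this order (a step that is already met when the one before it is completed fails the run):
1. the button is pressed while the brush is still collapsed (value of joint button above 0.003 m and value of joint grip below 0.02 m), for 0.1 s.
2. the grip is out at the second stop and the button has sprung back: locked (value of joint grip above 0.0765 m and value of joint button below 0.0015 m), for 0.2 s.
At the end, for the whole second after the job is handed in: Fingers hold the brush upright (0.25 rad), locked at the second stop (over 76.5 mm out, button under 1.5 mm in), its head end inside the tall jar at most 40 mm above the inner bottom, bearing on it with under 1.5 N; the jar is within 40 mm of its place; all still (all of step 2 and contact force between the fingers and brush above 3 N and contact force between brush and jar below 1.5 N and z of brush in the frame of jar between 0.006 and 0.046 m and horizontal distance between brush and jar below 0.04 m and angle between brush's own z axis and vertical below 0.25 rad and angle between jar's own z axis and vertical below 0.1 rad and distance of jar from where it was at the start of the episode below 0.04 m and linear speed of brush below 0.03 m/s); the arm keeps its last pose, push and grip.
It fails at once if the tall jar is shoved or tipped (distance of jar from where it was at the start of the episode above 0.04 m or angle between jar's own z axis and vertical above 0.35 rad).
It fails at once if a bystander is shoved or knocked over (distance of any of short_jar, tamper, cup, pitcher, syrup from where it was at the start of the episode above 0.03 m or angle between any of tamper, syrup's own z axis and vertical above 0.5 rad).
It fails at once if the brush falls over (angle between brush's own z axis and vertical above 0.8 rad).
It also fails if it takes over 54 s, if anything falls off the work surface, if the arm or the gripper's body presses on something with over 40 N, if the wrist force passes 120 N, or if a joint passes its speed limit or range.

## Working session

There is one attempt and no reset: what is moved stays moved. The work goes in short steps, Python scripts to look and compute and a tool call to move; the robot and the scene stay as the last step left them, time stands still between calls to the robot, and variables do not carry over. Pictures are saved under pics/ and viewed, and the job is handed in when it is done.

Besides the shell and the picture viewer there is one more tool, called after "Emit:" as a command line: name --argument value ..., lists and objects as JSON in quotes. step_arm: Moves the arm, as the interface text tells. Its arguments: {"type":"object","properties":{"series":{"type":"array"},"squeeze":{"type":"number"}},"required":["series"]}

```bash
mkdir -p pics; ls
python3 - <<'E'
from cell import observe, eyes
import cv2, numpy as np
s=observe(); print(s)
for n in ["scene","top","wrist"]:
    p=eyes.camera_params(n); print(n,p)
    im,d=eyes.get_image(n); cv2.imwrite(f"pics/{n}0.png",im[:,:,::-1]); np.savez(f"pics/{n}0.npz",im=im,d=d,K=p["intrinsics"],pos=p["position"],att=p["attitude"])
E
```

```text
pics
{'clock': 0.0, 'joints': array([-1.26958495,  0.43525477,  0.0249442 ,  1.57413096, -0.01160434,
        1.1339803 , -0.07512258]), 'dq': array([-1.31791484e-03,  1.72900268e-04, -1.43378832e-04,  1.60983150e-03,
        3.71460121e-04, -6.79833039e-05,  3.34991453e-04]), 'joint_efforts': array([-1.11401264e-04, -6.67860460e+01,  9.84923691e-01, -3.14458573e+01,
       -6.05470547e-02,  4.24977124e-02,  1.34865682e-04]), 'position': array([0.24541605, 0.5742519 , 0.23991177]), 'ee_rot': array([-6.30070386e-01, -3.07756024e+00,  2.53931486e-03]), 'force': array([-0.62960543, -0.1615564 ,  0.45364577]), 'ft_torque': array([-0.05363744, -0.03078947,  0.0016464 ]), 'width': 1.0018694383199052}
scene {'intrinsics': array([[591.91529538,   0.        , 317.86941646],
       [  0.        , 591.91529538, 233.88047234],
       [  0.        ,   0.        ,   1.        ]]), 'position': array([ 1.1761813 , -0.36284472,  1.00474267]), 'attitude': array([-2.20325197, -1.12546117,  0.43704274])}
top {'intrinsics': array([[551.74928266,   0.        , 314.53363772],
       [  0.        , 551.74928266, 251.17087427],
       [  0.        ,   0.        ,   1.        ]]), 'position': array([0.41212405, 0.07341656, 1.16821454]), 'attitude': array([-2.15220708,  2.17923012, -0.13970203])}
wrist {'intrinsics': array([[417.28078674,   0.        , 318.60237367],
       [  0.        , 417.28078674, 236.93126662],
       [  0.        ,   0.        ,   1.        ]]), 'position': array([0.17079401, 0.60707863, 0.3828855 ]), 'attitude': array([2.39770702, 1.58319507, 0.24385036])}
```

View pics/scene0.png

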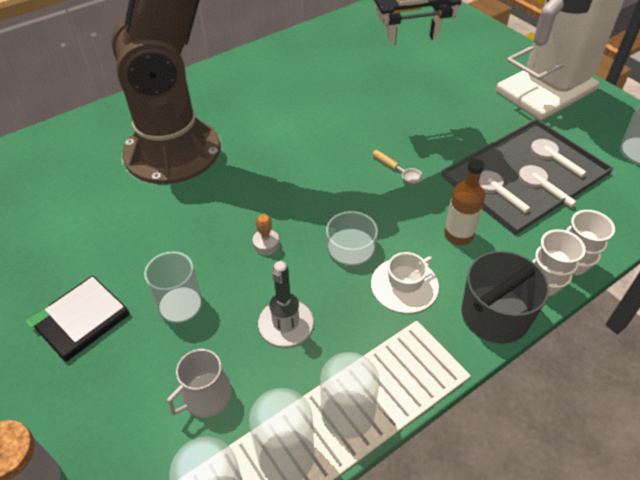

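View pics/top0.png

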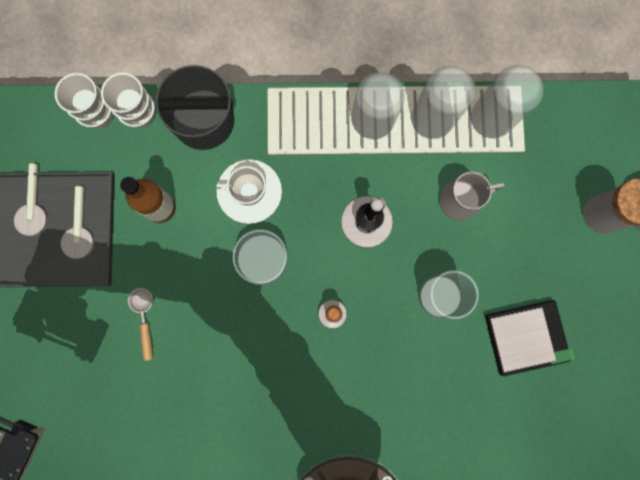

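View pics/wrist0.png

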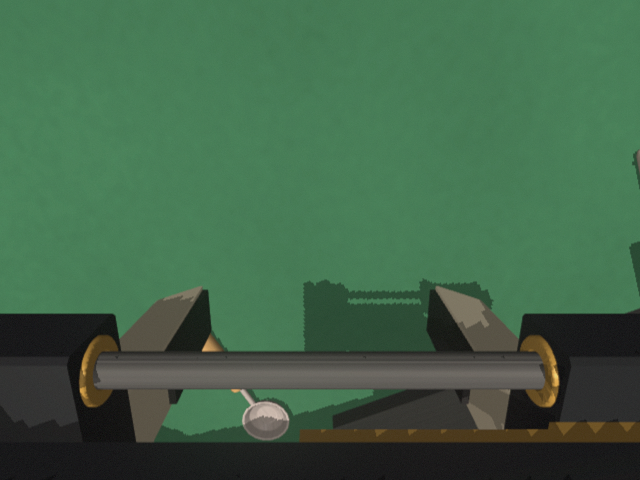

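The scene view shows the brush in its stand at about (285,300), the tall jar at (175,285) and the pitcher at (203,385). In the top view the brush is at (368,218), the tall jar at (448,296), the tamper at (333,313) and the short jar at (260,257). I'll zoom in on the brush next.

```bash
python3 - <<'E'
import cv2, numpy as np
a=cv2.imread("pics/scene0.png")[240:350,230:340]; b=cv2.imread("pics/top0.png")[170:250,330:410]
a=cv2.resize(a,(600,600),interpolation=cv2.INTER_CUBIC)[:, :400+0*1] if 0 else cv2.resize(a,(400,400),interpolation=cv2.INTER_CUBIC)
b=cv2.resize(b,(400,400),interpolation=cv2.INTER_CUBIC)
cv2.imwrite("pics/z0.png",np.hstack([a,b]))
E
cat > h.py <<'E'
import numpy as np, cv2
from scipy.spatial.transform import Rotation as R
class Cam:
    def __init__(s,K,pos,att): s.K=np.array(K);s.p=np.array(pos);s.R=R.from_rotvec(att).as_matrix()
    def ray(s,u,v): return s.R@(np.linalg.inv(s.K)@np.array([u,v,1.0]))
    def plane(s,u,v,z): d=s.ray(u,v); return s.p+d*(z-s.p[2])/d[2]
    def pt(s,u,v,depth): return s.p+s.ray(u,v)*depth
    def proj(s,P): c=s.R.T@(np.array(P)-s.p); q=s.K@c; return q[:2]/q[2]
def load(f):
    z=np.load(f); return z["im"],z["d"],Cam(z["K"],z["pos"],z["att"])
def tri(c1,p1,c2,p2):
    d1=c1.ray(*p1);d2=c2.ray(*p2)
    t=np.linalg.lstsq(np.c_[d1,-d2],c2.p-c1.p,rcond=None)[0]
    a=c1.p+d1*t[0];b=c2.p+d2*t[1]; return (a+b)/2,np.linalg.norm(a-b)
def snap(n,name):
    from cell import eyes
    p=eyes.camera_params(n); im,d=eyes.get_image(n)
    cv2.imwrite(f"pics/{name}.png",im[:,:,::-1]); np.savez(f"pics/{name}.npz",im=im,d=d,K=p["intrinsics"],pos=p["position"],att=p["attitude"])
    return im,d,Cam(p["intrinsics"],p["position"],p["attitude"])
E
```

```text
(no output)
```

View pics/z0.png

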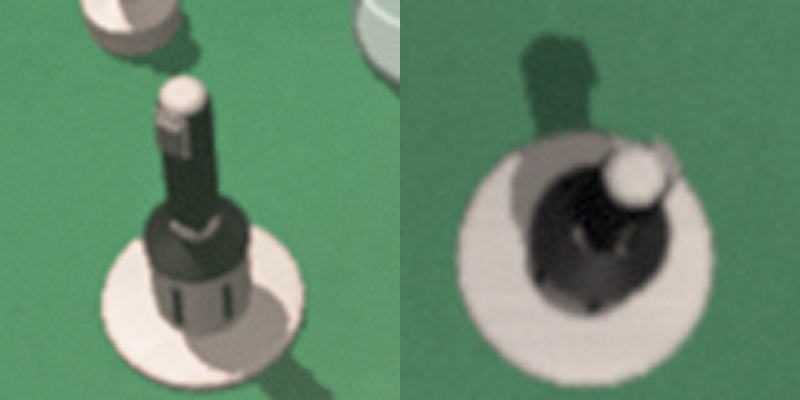

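The crop shows a black grip with a white dome on top. The grey button is on the side facing left of the scene camera, which is up and right in the top view. I'll measure these now.

```bash
python3 - <<'E'
from h import *
S,ds,cs=load("pics/scene0.npz");T,dt,ct=load("pics/top0.npz")
# stand foot: bright low-sat mask near
def foot(im,c,roi,z):
    u0,u1,v0,v1=roi
    hsv=cv2.cvtColor(im,cv2.COLOR_RGB2HSV)
    m=np.zeros(im.shape[:2],np.uint8); g=(hsv[...,1]<90)  # not green
    m[v0:v1,u0:u1]=g[v0:v1,u0:u1]
    n,l,st,ce=cv2.connectedComponentsWithStats(m); 
    k=1+np.argmax(st[1:,4]); cnt=max(cv2.findContours((l==k).astype(np.uint8),0,1)[0],key=cv2.contourArea)[:,0]
    P=np.array([c.plane(u,v,z) for u,v in cnt]); return P,st[k]
def circ(P,r=None):
    from scipy.optimize import least_squares
    c0=P[:,:2].mean(0)
    f=lambda q: np.hypot(P[:,0]-q[0],P[:,1]-q[1])-q[2]
    return least_squares(f,[*c0,.05],loss="soft_l1",f_scale=.002).x
P,st=foot(T,ct,(335,400,185,255),0.008); print("top foot",circ(P),st)
P,st=foot(S,cs,(250,320,300,350),0.008); print("scene foot",circ(P),st)
for n,(u,v) in dict(cap=(377,206),tamper=(333,313),).items():
    print(n, ct.pt(u,v,dt[v,u]))
for n,(u,v) in dict(cap=(280,266),cap2=(281,263),button=(277,276),button2=(276,279)).items():
    print(n, cs.pt(u,v,ds[v,u]))
print("cap tri",tri(ct,(377,206),cs,(280.5,266.5)))
print("btn tri",tri(ct,(383.5,201.5),cs,(277.3,276.)))
# jar rim
E
python3 - <<'E'
import cv2,numpy as np
a=cv2.imread("pics/scene0.png")[245:335,130:220]; b=cv2.imread("pics/top0.png")[260:330,410:490]
cv2.imwrite("pics/z1.png",np.hstack([cv2.resize(a,(400,400),interpolation=2),cv2.resize(b,(400,350),interpolation=2)[:,:].repeat(1,0) if 0 else cv2.resize(cv2.imread("pics/top0.png")[255:335,410:490],(400,400),interpolation=2)]))
E
```

```text
top foot [ 0.6128054  -0.05228241  0.05666324] [ 340  195   54   54 2241]
scene foot [ 0.61460286 -0.05316576  0.05706249] [ 257  300   63   50 2395]
cap [ 0.60925838 -0.05230379  0.18705009]
tamper [0.41836388 0.02641796 0.08973089]
cap [ 0.61180507 -0.05252752  0.1862591 ]
cap2 [ 0.60912748 -0.04848133  0.1889744 ]
button [ 0.61955112 -0.06469453  0.17502244]
button2 [ 0.61787287 -0.06641561  0.1657956 ]
cap tri (array([ 0.61053643, -0.05200453,  0.18299941]), np.float64(0.0018814344864778827))
btn tri (array([ 0.62010539, -0.06523534,  0.17594227]), np.float64(0.001472428972974192))
```

View pics/z1.png

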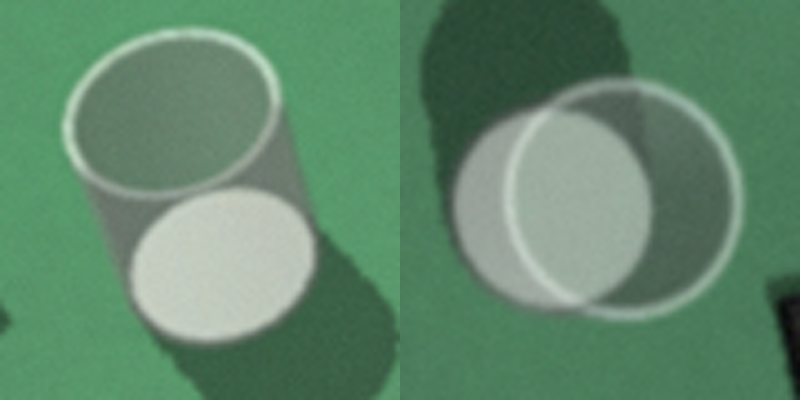

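The crop shows the jar rim ellipse centred at top (454.5,294.4) and scene (168.5,270.4), with the bottom disc at top (440.4,297).

Run:
```python
from h import *
from cell import observe
S,ds,cs=load("pics/scene0.npz");T,dt,ct=load("pics/top0.npz")
print(ct.plane(454.5,294.4,.12),cs.plane(168.5,270.4,.12),ct.plane(440.4,297,.008),cs.plane(130+224*.225,245+266*.225,.008))
for n,(u,v) in dict(pitcher=(470,190),syr=(131,186),short=(260,257),cup=(246,184)).items(): print(n,ct.pt(u,v,dt[v,u]))
s=observe(); M=R.from_rotvec(s["ee_rot"]).as_matrix(); print(M.round(3)); 
print(np.degrees(np.arctan2(M[1,1],M[0,1])))
w=np.load("pics/wrist0.npz"); print(M.T@(w["pos"]-s["position"])); print((M.T@R.from_rotvec(w["att"]).as_matrix()).round(2))
# button: pixels in scene near
hsv=cv2.cvtColor(S,cv2.COLOR_RGB2HSV)
print(S[272:284,270:288].mean(-1).astype(int))
print((ds[272:284,270:288]*1000).astype(int))
```

```text
[ 0.45030763 -0.20384418  0.12      ] [ 0.45048952 -0.20342062  0.12      ] [ 0.44931417 -0.2035222   0.008     ] [ 0.45312991 -0.20309211  0.008     ]
pitcher [ 0.67901182 -0.27784281  0.00372747]
syr [0.64455465 0.38392481 0.21339802]
short [0.53872062 0.17538584 0.00517678]
cup [0.69653856 0.20501712 0.00712983]
[[-0.92   0.393 -0.   ]
 [ 0.393  0.92  -0.001]
 [-0.    -0.001 -1.   ]]
66.85974332604
[ 0.08150861  0.00055626 -0.14277264]
[[-0.   -0.95 -0.3 ]
 [ 1.    0.   -0.  ]
 [ 0.   -0.3   0.95]]
[[116 113 121 134 148 139 139 140 135 124 107  75  57  46  41  39  40  41]
 [114 115 116 136 148 154 147 132 125 124 113  80  47  39  41  38  38  45]
 [115 113 109 113 124 139 149 149 142 128 112  83  54  40  38  39  41  41]
 [116 117  97  85  89 106 124 137 140 118  99  78  48  43  40  45  38  43]
 [116 113 104  87  74  79  90 101 106  93  89  78  54  42  43  43  41  44]
 [117 118 103  88  78  73  76  79  79  80  91  83  54  37  40  41  44  42]
 [117 117 109  87  78  73  74  77  75  76  88  82  55  42  43  42  39  39]
 [117 119 110  92  80  76  77  77  75  77  87  78  57  44  42  45  4
[... 748 characters left out ...]
9 1042 1045
  1045 1045 1056 1061]
 [1251 1255 1252 1048 1043 1042 1036 1036 1037 1041 1037 1043 1043 1046
  1046 1049 1053 1060]
 [1252 1252 1255 1047 1047 1044 1039 1035 1037 1037 1045 1048 1046 1048
  1050 1054 1060 1066]
 [1251 1251 1253 1053 1047 1046 1044 1043 1042 1042 1046 1045 1048 1046
  1050 1055 1064 1062]
 [1246 1251 1251 1052 1049 1050 1046 1046 1040 1045 1049 1046 1050 1052
  1053 1055 1064 1066]
 [1249 1247 1249 1247 1063 1053 1050 1046 1044 1043 1053 1053 1052 1056
  1052 1062 1059 1069]
 [1240 1246 1249 1249 1067 1064 1060 1063 1050 1050 1054 1051 1054 1057
  1063 1056 1064 1068]
 [1245 1245 1249 1244 1071 1065 1066 1063 1058 1059 1056 1054 1055 1055
  1057 1064 1069 1071]]
```

Emit:
step_arm --series '[[[0.0918,0,0,0.04,0],[0.0918,0.02,-0.035,0.08,-6],[0.0918,0.042,-0.072,0.09,-12],[0.0918,0.063,-0.108,0.09,-18],[0.0918,0.084,-0.144,0.09,-24],[0.0918,0.105,-0.18,0.09,-30],[0.0918,0.127,-0.216,0.09,-36],[0.0918,0.147,-0.252,0.09,-40],[0.0918,0.168,-0.288,0.09,-40],[0.0918,0.19,-0.324,0.09,-40],[0.0918,0.21,-0.36,0.09,-40],[0.0918,0.232,-0.396,0.09,-40],[0.0918,0.253,-0.432,0.09,-40],[0.0918,0.274,-0.468,0.09,-40],[0.0918,0.295,-0.504,0.09,-40],[0.0918,0.317,-0.54,0.09,-40],[0.0918,0.338,-0.577,0.09,-40],[0.0918,0.359,-0.613,0.09,-40],[0.0918,0.367,-0.627,0.09,-40],[0.0918,0.367,-0.627,0.09,-40]]]'

```text
clock: 1.82
position: [0.6137, -0.0609, 0.3296]
ee_rot: [1.655, 2.668, -0.008]
force: [-0.9, -0.3, -0.4]
width: 0.998
```

Run:
```python
from h import *
from cell import observe
s=observe();print(s["clock"],s["position"],s["joints"].round(2),s["force"]);M=R.from_rotvec(s["ee_rot"]).as_matrix(); print(np.degrees(np.arctan2(M[1,1],M[0,1])))
im,d,c=snap("wrist","wrist1")
print(c.proj([.613,-.0525,.1885]))
```

```text
1.8167 [ 0.61374792 -0.06088159  0.32964259] [-0.35  0.39  0.52  1.49 -0.19  1.32  0.65] [-0.85924466 -0.28591429 -0.43340778]
26.35306198453202
[322.10168297 214.09569115]
```

View pics/wrist1.png

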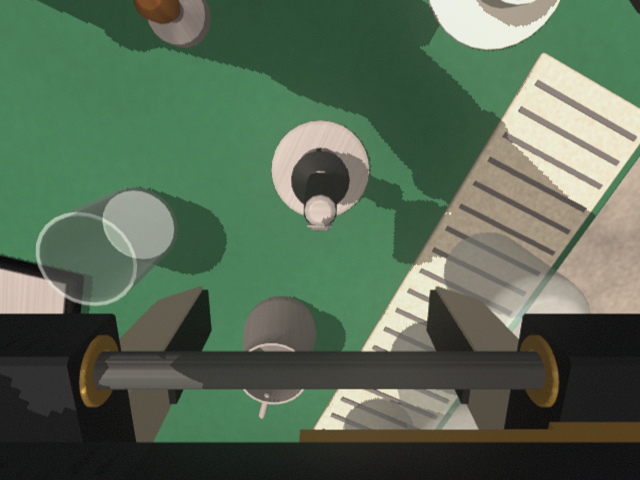

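Run:
```python
import cv2
a=cv2.imread("pics/wrist1.png")[110:240,260:380]
cv2.imwrite("pics/z2.png",cv2.resize(a,(552,598),interpolation=2))
```

```text
(no output)
```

View pics/z2.png

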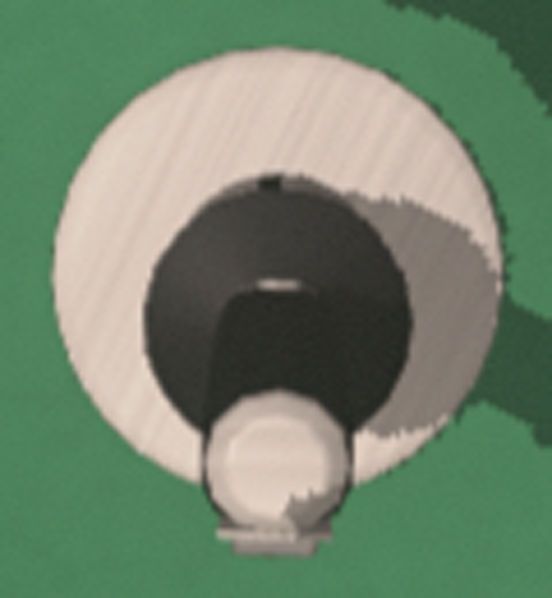

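Run:
```python
from h import *
im,d,c=load("pics/wrist1.npz")
hsv=cv2.cvtColor(im,cv2.COLOR_RGB2HSV).astype(int)
sub=im[222:236,302:336].astype(int)
print((sub[...,1]-sub[...,0]))
# green excess subpixel bottom edge per column
pts=[]
for u in range(311,329):
    g=(im[220:240,u,1].astype(float)-im[220:240,u,0])
    k=np.argmax(g>25); 
    if g[k]>25 and k>0:
        v=220+k-1+(25-g[k-1])/(g[k]-g[k-1]); pts.append((u,v))
for p in pts: print(p, c.plane(*p,.178)[:2].round(4))
```

```text
[[ 51  50  51  52  51  34   3  -6 -12 -14 -16 -16 -16 -16 -17 -18 -16 -19
  -18 -14 -12  -9  -7  -8  -7  -7  -8  -6  -2   3  39  46  51  52]
 [ 52  51  52  52  51  31  -1  -7  -6 -11 -11 -14 -15 -14 -15 -15 -16 -14
  -15 -14 -13 -11  -8  -7  -7  -7  -6  -2  -3   0  46  52  53  52]
 [ 52  52  52  52  50  17  -4  -8  -4  -6  -9 -10 -11 -12 -13 -14 -15 -13
  -13 -13 -14 -12  -8  -7  -7  -6  -3  -4  -4   0  46  52  52  53]
 [ 51  51  53  52  45   6  -9 -11 -11 -13 -12 -11 -12 -13 -15 -12 -13 -13
  -13 -10 -12 -13  -9  -7  -6  -7  -5  -5  -5  -4  38  51  53  51]
 [ 52  52  50  53  46  16   2   2 -10 -13 -14 -13 -17 -14 -16 -15 -15 -14
  -14 -13 -14 -15 -10  -7  -9  -8  -8  -7  -7  -6  32  49  53  51]
 [ 53  53  51  52  52  40  29  28   2 -10 -13 -13 -12 -13 -12 -13 -13 -13
  -13 -12 -13 -13 -11 -10  -8 -10  -7  10  18  16  41  51  53  52]
 [ 52  52  51  51  51  52  50  48  12  -9  -9  -9  -9  -9 -10  -9 -10 -11
  -10 -11 -10 -10  -9 -10 -10 -10  -3  38  49  46  51  53  51  52]
 [ 52  52  50  52  53  52  52  51  20  -5  -9  -8 -10  -8  -9  -9  -9  -9
  -10 -10  -8  -7  -8  -9 -11 -10   4  
[... 1104 characters left out ...]
 np.float64(230.3548387096774)) [ 0.6151 -0.0684]
(316, np.float64(230.3548387096774)) [ 0.6158 -0.068 ]
(317, np.float64(230.5151515151515)) [ 0.6165 -0.0678]
(318, np.float64(230.54285714285714)) [ 0.6172 -0.0675]
(319, np.float64(230.55882352941177)) [ 0.6178 -0.0672]
(320, np.float64(230.5625)) [ 0.6185 -0.0669]
(321, np.float64(230.53125)) [ 0.6191 -0.0665]
(322, np.float64(230.5625)) [ 0.6198 -0.0662]
(323, np.float64(230.59375)) [ 0.6205 -0.0659]
(324, np.float64(230.54545454545453)) [ 0.6211 -0.0655]
(325, np.float64(230.75)) [ 0.6219 -0.0654]
(326, np.float64(230.8)) [ 0.6225 -0.0651]
(327, np.float64(230.56666666666666)) [ 0.6231 -0.0646]
(328, np.float64(229.75)) [ 0.6235 -0.0637]
```

The button is at (275,545) in the crop, pointing along about -65.6° world. Grip axis at button height comes out at about (0.611,-0.052), which agrees with the cap triangulation. Next I'll turn the jaws onto the button axis above the grip and let the arm settle.

Emit:
step_arm --series '[[[0.0918,-0.003,0.009,-0.02,7],[0.0918,-0.003,0.009,-0.04,14],[0.0918,-0.003,0.009,-0.06,21],[0.0918,-0.003,0.009,-0.07,28],[0.0918,-0.003,0.009,-0.07,35],[0.0918,-0.003,0.009,-0.07,42],[0.0918,-0.003,0.009,-0.07,49],[0.0918,-0.003,0.009,-0.07,56],[0.0918,-0.003,0.009,-0.07,63],[0.0918,-0.003,0.009,-0.07,70],[0.0918,-0.003,0.009,-0.07,77],[0.0918,-0.003,0.009,-0.07,84],[0.0918,-0.003,0.009,-0.07,88],[0.0918,-0.003,0.009,-0.07,88],[0.0918,-0.003,0.009,-0.07,88],[0.0918,-0.003,0.009,-0.07,88]]]'

```text
clock: 3.2
position: [0.6098, -0.0476, 0.2595]
ee_rot: [-0.663, 3.068, -0.003]
force: [-0.1, -0.0, 0.1]
width: 0.999
```

Run:
```python
from h import *
from cell import observe
s=observe();print(s["clock"],s["position"],s["joints"].round(2),s["force"]);M=R.from_rotvec(s["ee_rot"]).as_matrix(); print(np.degrees(np.arctan2(M[1,1],M[0,1])),M[:,2])
im,d,c=snap("wrist","wrist2")
print(c.proj([.611,-.052,.1885]))
```

```text
3.2 [ 0.60975171 -0.04757696  0.25946563] [-0.12  0.4   0.16  1.59 -0.07  1.15  2.05] [-0.06596737 -0.01098883  0.14531729]
114.37791673295942 [ 0.00284414 -0.00152534 -0.99999479]
[311.4320301  258.84091178]
```

View pics/wrist2.png

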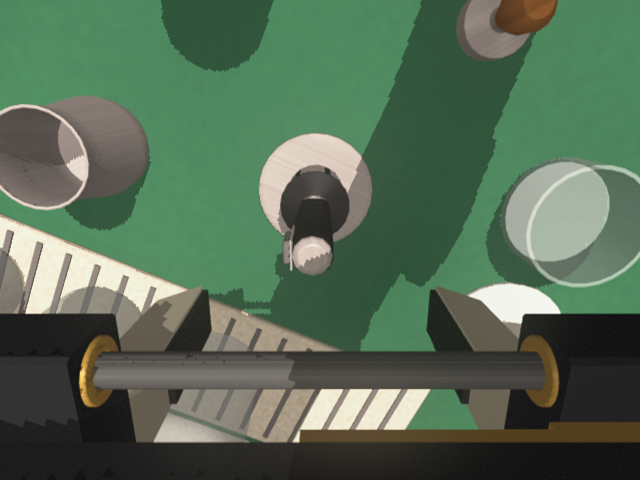

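The cap is at (312,255) and the button is on its left at (287,250), aligned with the jaws. I'll centre and lower partway, then check the pose.

Emit:
step_arm --series '[[[0.0918,0.0015,-0.004,0,0],[0.0918,0.0015,-0.004,-0.01,0],[0.0918,0.0015,-0.004,-0.03,0],[0.0918,0.0015,-0.004,-0.04,0],[0.0918,0.0015,-0.004,-0.04,0],[0.0918,0.0015,-0.004,-0.04,0]]]'

```text
clock: 3.75
position: [0.6108, -0.0518, 0.2187]
ee_rot: [-0.663, 3.07, -0.003]
force: [0.7, 0.6, 0.9]
width: 1.001
```

Run:
```python
from h import *
from cell import observe
s=observe();print(s["position"],s["dq"].round(3));
im,d,c=snap("wrist","wrist3")
s=observe();print(s["position"])
print(c.proj([.611,-.052,.1885]),c.proj(s["position"]))
```

```text
[ 0.61083089 -0.05176886  0.21872835] [-0.001 -0.018  0.001 -0.028  0.001  0.007  0.001]
[ 0.61138301 -0.05180247  0.21954366]
[319.04392482 292.33365523] [319.01982527 328.12522184]
```

View pics/wrist3.png

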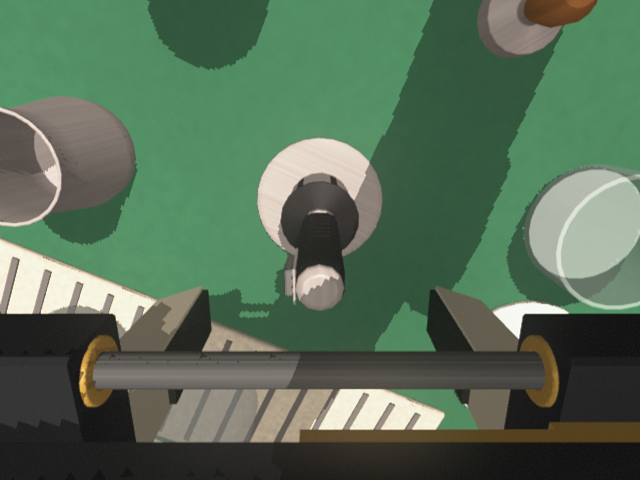

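The cap at (319.5,287) is centred between the fingers. I'll go down to button height.

Emit:
step_arm --series '[[[0.0918,-0.001,0,-0.015,0],[0.0918,-0.001,0,-0.03,0],[0.0918,-0.001,0,-0.045,0],[0.0918,-0.001,0,-0.056,0],[0.0918,-0.001,0,-0.056,0],[0.0918,-0.001,0,-0.056,0]]]'

```text
clock: 4.3
position: [0.6105, -0.0518, 0.1638]
ee_rot: [-0.663, 3.069, -0.004]
force: [-0.5, 0.2, 0.5]
width: 1.002
```

Emit:
step_arm --squeeze 14 --series '[[[0.05,0,0,0,0],[0.045,0,0,0,0],[0.04,0,0,0,0],[0.036,0,0,0,0],[0.036,0,0,0,0]]]'

```text
clock: 4.72
position: [0.6107, -0.0518, 0.1642]
ee_rot: [-0.663, 3.068, -0.004]
force: [-0.2, 0.2, -1.0]
width: 0.686
```

Run:
```python
from h import *
from cell import observe
s=observe();print(s["position"],s["force"],s["width"]*.0918)
im,d,c=snap("wrist","wrist4")
```

```text
[ 0.61069828 -0.05182178  0.16423448] [-0.22326938  0.17640708 -1.02530371] 0.06296852828099393
```

View pics/wrist4.png

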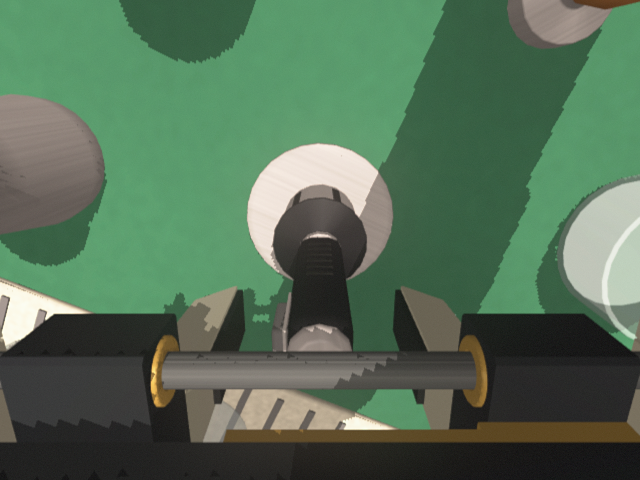

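The button (280,325) faces the left pad and the grip is centred, so I'll close.

Emit:
step_arm --squeeze 14 --series '[[[0.01,0,0,0,0],[0.01,0,0,0,0],[0.01,0,0,0,0],[0.01,0,0,0,0],[0.01,0,0,0,0],[0.01,0,0,0,0],[0.01,0,0,0,0],[0.01,0,0,0,0]]]'

```text
clock: 5.43
position: [0.6106, -0.0519, 0.164]
ee_rot: [-0.663, 3.069, -0.004]
force: [0.3, 0.5, -0.6]
width: 0.258
```

Run:
```python
from h import *
from cell import observe
s=observe();print(s["position"],s["force"],s["width"]*.0918)
im,d,c=snap("wrist","wrist5")
s=observe();print(s["position"],s["force"],s["width"]*.0918)
```

```text
[ 0.61057896 -0.05194717  0.16401129] [ 0.3223872   0.52450887 -0.61155962] 0.02364717719679093
[ 0.61059144 -0.05193387  0.16401782] [-0.21918765 -0.56733484 -1.56274544] 0.023679384264389508
```

View pics/wrist5.png

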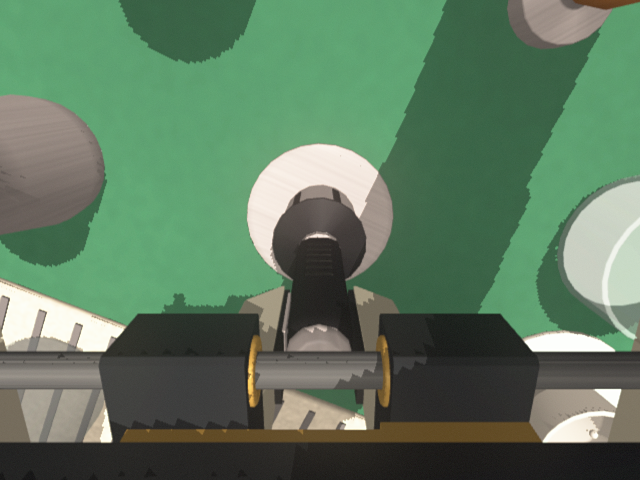

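The opening is 23.7 mm, so the button is pressed flush. Now I'll pull up.

Emit:
step_arm --series '[[[0.01,0,0,0.006,0],[0.01,0,0,0.014,0],[0.01,0,0,0.022,0],[0.01,0,0,0.03,0],[0.01,0,0,0.038,0],[0.01,0,0,0.046,0],[0.01,0,0,0.054,0],[0.01,0,0,0.062,0],[0.01,0,0,0.07,0],[0.01,0,0,0.076,0],[0.01,0,0,0.08,0],[0.01,0,0,0.082,0],[0.01,0,0,0.083,0],[0.01,0,0,0.083,0],[0.01,0,0,0.083,0]]]'

```text
clock: 6.73
position: [0.6104, -0.052, 0.2466]
ee_rot: [-0.663, 3.069, -0.004]
force: [-0.5, 0.1, -2.8]
width: 0.264
```

Run:
```python
from h import *
from cell import observe
s=observe();print(s["position"],s["force"],s["width"]*.0918)
im,d,c=snap("scene","scene6")
im,d,c=snap("wrist","wrist6")
a=cv2.imread("pics/scene6.png")[190:350,210:370]
cv2.imwrite("pics/z6.png",np.hstack([cv2.resize(a,(400,400),interpolation=2),cv2.resize(cv2.imread("pics/wrist6.png"),(400,400))]))
```

```text
[ 0.61042529 -0.05195354  0.24655049] [-0.50005878  0.05031069 -2.83722495] 0.024216875594201298
```

View pics/z6.png

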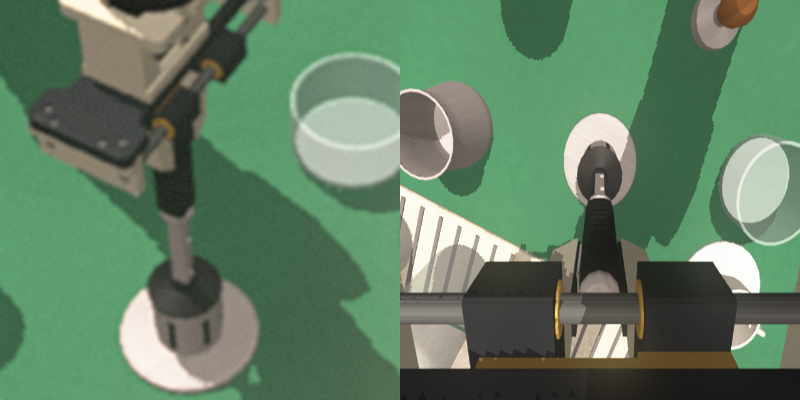

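The grip is drawn out, with silver shaft visible at crop (180,245). The force is -2.8 N, the whole brush weight, so it's against the end stop. I'll release it.

Emit:
step_arm --series '[[[0.04,0,0,0,0],[0.05,0,0,0,0],[0.06,0,0,0,0],[0.0918,0,0,0,0],[0.0918,0,0,0,0],[0.0918,0,0,0,0]]]'

```text
clock: 7.33
position: [0.6105, -0.0519, 0.2468]
ee_rot: [-0.663, 3.069, -0.004]
force: [-0.7, -0.7, 0.7]
width: 0.649
```

Run:
```python
from h import *
from cell import observe
s=observe();print(s["position"],s["force"],s["width"]*.0918)
im,d,c=snap("scene","scene7")
im,d,c=snap("wrist","wrist7")
a=cv2.imread("pics/scene7.png")[190:350,210:370]
cv2.imwrite("pics/z7.png",np.hstack([cv2.resize(a,(400,400),interpolation=2),cv2.resize(cv2.imread("pics/wrist7.png")[130:400,180:450],(400,400))]))
```

```text
[ 0.61052688 -0.05192043  0.24676186] [-0.74839183 -0.70865472  0.71385804] 0.059572471454188446
```

View pics/z7.png

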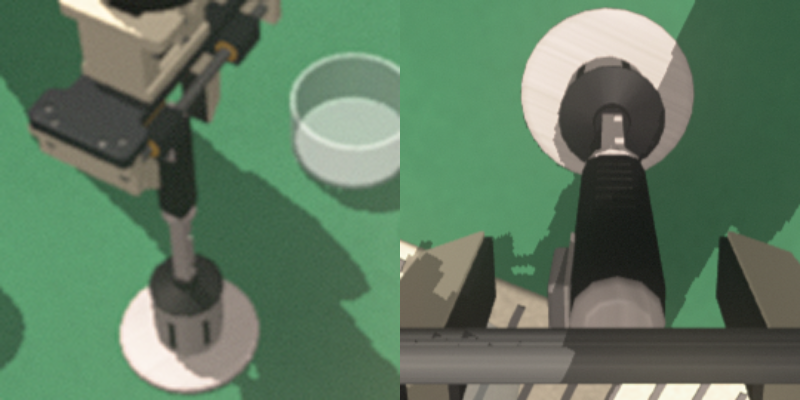

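The button stands proud again on the left and the shaft is still fully out. I'll turn the open fingers 90° around the grip.

Emit:
step_arm --series '[[[0.0918,0,0,0,0],[0.0918,0,0,0,-3],[0.0918,0,0,0,-9],[0.0918,0,0,0,-15],[0.0918,0,0,0,-21],[0.0918,0,0,0,-27],[0.0918,0,0,0,-33],[0.0918,0,0,0,-39],[0.0918,0,0,0,-45],[0.0918,0,0,0,-51],[0.0918,0,0,0,-57],[0.0918,0,0,0,-63],[0.0918,0,0,0,-69],[0.0918,0,0,0,-75],[0.0918,0,0,0,-81],[0.0918,0,0,0,-87],[0.0918,0,0,0,-90],[0.0918,0,0,0,-90],[0.0918,0,0,0,-90],[0.0918,0,0,0,-90]]]'

```text
clock: 9.1
position: [0.6105, -0.0519, 0.2467]
ee_rot: [-1.699, -2.642, 0.005]
force: [-0.0, -0.5, -0.4]
width: 0.998
```

Run:
```python
from h import *
from cell import observe
s=observe();print(s["position"],s["force"],s["width"]*.0918,s["joints"].round(2));M=R.from_rotvec(s["ee_rot"]).as_matrix(); print(np.degrees(np.arctan2(M[1,1],M[0,1])),M[:,2])
im,d,c=snap("wrist","wrist8")
s=observe();print(s["position"]); print(c.proj(s["position"]),c.proj([.6105,-.052,.2685]))
```

```text
[ 0.61047412 -0.05186295  0.24670725] [-0.0260758  -0.53281953 -0.43136717] 0.09158314347519632 [-0.36  0.44  0.52  1.63 -0.23  1.14  0.64]
24.498794282240738 [-0.00187473 -0.00221419 -0.99999579]
[ 0.61046802 -0.05192     0.24669991]
[315.65810938 327.49827879] [315.00326149 360.88611191]
```

View pics/wrist8.png

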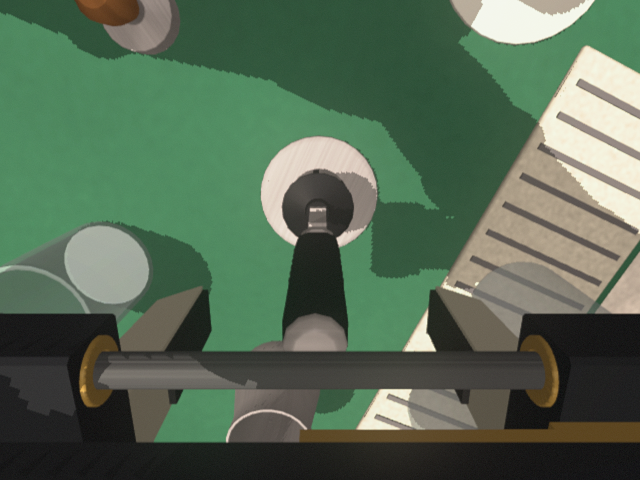

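The grip is centred between the fingers (u≈316), with its plain sides facing the pads. I'll lower a little and close.

Emit:
step_arm --squeeze 25 --series '[[[0.0918,0,0,-0.005,0],[0.07,0,0,-0.01,0],[0.05,0,0,-0.01,0],[0.03,0,0,-0.01,0],[0.01,0,0,-0.01,0],[0.01,0,0,-0.01,0],[0.01,0,0,-0.01,0],[0.01,0,0,-0.01,0],[0.01,0,0,-0.01,0],[0.01,0,0,-0.01,0],[0.01,0,0,-0.01,0],[0.01,0,0,-0.01,0],[0.01,0,0,-0.01,0],[0.01,0,0,-0.01,0],[0.01,0,0,-0.01,0]]]'

```text
clock: 10.4
position: [0.6105, -0.0519, 0.2367]
ee_rot: [-1.7, -2.641, 0.004]
force: [0.0, -0.2, -0.1]
width: 0.259
```

Run:
```python
from h import *
from cell import observe
s=observe();print(s["position"],s["force"],s["width"]*.0918)
im,d,c=snap("wrist","wrist9")
```

```text
[ 0.61045589 -0.05194694  0.23668547] [ 0.04761719 -0.18811946 -0.08766632] 0.023767624090055773
```

View pics/wrist9.png

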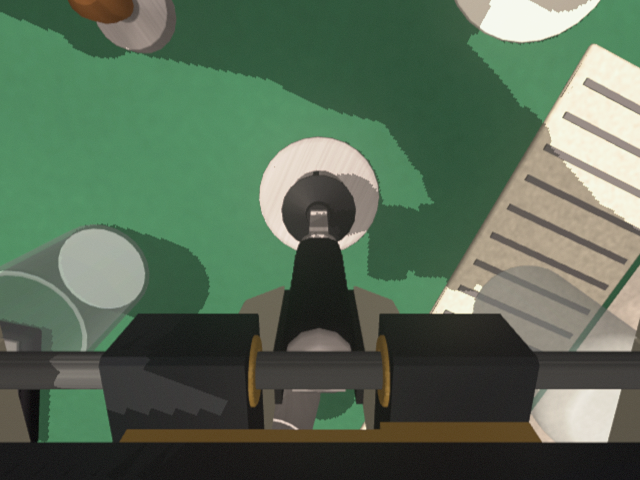

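Gripped at 23.8 mm. Lifting.

Emit:
step_arm --series '[[[0.01,0,0,0.005,0],[0.01,0,0,0.015,0],[0.01,0,0,0.027,0],[0.01,0,0,0.04,0],[0.01,0,0,0.053,0],[0.01,0,0,0.067,0],[0.01,0,0,0.08,0],[0.01,0,0,0.095,0],[0.01,0,0,0.11,0],[0.01,0,0,0.125,0],[0.01,0,0,0.14,0],[0.01,0,0,0.15,0],[0.01,0,0,0.15,0],[0.01,0,0,0.15,0],[0.01,0,0,0.15,0]]]'

```text
clock: 11.7
position: [0.6101, -0.0518, 0.3858]
ee_rot: [-1.699, -2.64, 0.006]
force: [0.3, 0.6, -3.3]
width: 0.258
```

Run:
```python
from h import *
from cell import observe
s=observe();print(s["position"],s["force"],s["width"]*.0918,s["joints"].round(2))
im,d,c=snap("wrist","wrist10")
im,d,c=snap("scene","scene10")
cv2.imwrite("pics/z10.png",np.hstack([cv2.imread("pics/scene10.png")[100:400,150:450],cv2.imread("pics/wrist10.png")[100:400,170:470]]))
```

```text
[ 0.61005829 -0.05182836  0.38580745] [ 0.33483974  0.61293248 -3.34331825] 0.02371630932408323 [-0.38  0.36  0.56  1.39 -0.19  1.45  0.6 ]
```

View pics/z10.png

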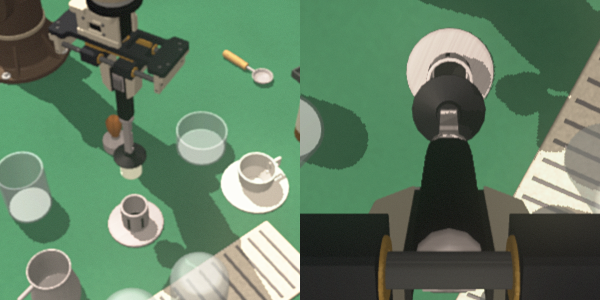

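The brush is clear of the stand and still extended, with the shaft visible in the wrist crop at (448,120). Moving over the jar.

Emit:
step_arm --series '[[[0.01,-0.005,-0.005,0.003,0],[0.01,-0.014,-0.013,0.003,0],[0.01,-0.026,-0.025,0.003,0],[0.01,-0.04,-0.038,0.003,0],[0.01,-0.055,-0.052,0.003,0],[0.01,-0.07,-0.067,0.003,0],[0.01,-0.085,-0.081,0.003,0],[0.01,-0.1,-0.095,0.003,0],[0.01,-0.115,-0.109,0.003,0],[0.01,-0.13,-0.124,0.003,0],[0.01,-0.143,-0.136,0.003,0],[0.01,-0.153,-0.145,0.003,0],[0.01,-0.158,-0.15,0.003,0],[0.01,-0.16,-0.152,0.003,0],[0.01,-0.16,-0.152,0.003,0],[0.01,-0.16,-0.152,0.003,0],[0.01,-0.16,-0.152,0.003,0]]]'

```text
clock: 13.22
position: [0.4508, -0.2028, 0.3884]
ee_rot: [-1.697, -2.641, 0.006]
force: [0.1, -0.8, -2.9]
width: 0.26
```

Run:
```python
from h import *
from cell import observe
s=observe();print(s["position"],s["force"],s["width"]*.0918,s["joints"].round(2))
im,d,c=snap("wrist","wrist11")
for z in (.16,.217): print(z,c.proj([*s["position"][:2],z]))
print("jar",c.proj([.4503,-.2035,.12]))
im,d,c=snap("scene","scene11")
for z in (.16,.217,.32): print(z,c.proj([*s["position"][:2],z]))
cv2.imwrite("pics/z11.png",np.hstack([cv2.resize(cv2.imread("pics/scene11.png")[100:400,50:350],(400,400)),cv2.resize(cv2.imread("pics/wrist11.png")[100:400,170:470],(400,400))]))
```

```text
[ 0.45082098 -0.20281615  0.38841763] [ 0.09743762 -0.7627777  -2.87234424] 0.023882071447369483 [-0.24  0.12  0.63  1.67 -0.07  1.38  0.84]
0.16 [318.63951277 198.86377895]
0.217 [318.27783727 214.78209097]
jar [318.07820266 190.56923745]
0.16 [164.47345217 257.07682746]
0.217 [157.77215568 236.82025081]
0.32 [144.1533685  195.65358902]
```

View pics/z11.png

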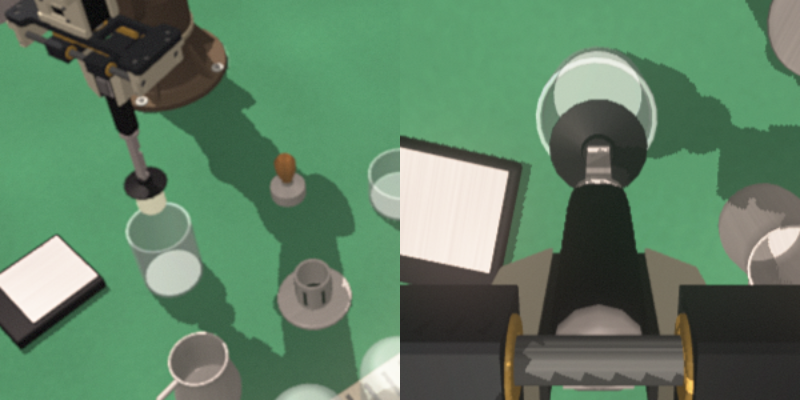

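The guard sits over the jar mouth in both views, at wrist (318.5,206) and scene (159.5,237). The wrist camera shows the rim and guard shifted by the same 6–8 px, so they agree relative to each other. I'll lower partway and check.

Emit:
step_arm --series '[[[0.01,-0.0005,-0.0005,-0.004,0],[0.01,-0.0005,-0.0005,-0.012,0],[0.01,-0.0005,-0.0005,-0.021,0],[0.01,-0.0005,-0.0005,-0.03,0],[0.01,-0.0005,-0.0005,-0.039,0],[0.01,-0.0005,-0.0005,-0.048,0],[0.01,-0.0005,-0.0005,-0.057,0],[0.01,-0.0005,-0.0005,-0.066,0],[0.01,-0.0005,-0.0005,-0.072,0],[0.01,-0.0005,-0.0005,-0.075,0],[0.01,-0.0005,-0.0005,-0.075,0],[0.01,-0.0005,-0.0005,-0.075,0]]]'

```text
clock: 14.32
position: [0.4503, -0.2036, 0.3136]
ee_rot: [-1.697, -2.641, 0.006]
force: [0.4, -0.8, -3.4]
width: 0.26
```

Run:
```python
from h import *
from cell import observe
s=observe();print(s["position"],s["force"],s["width"]*.0918)
im,d,c=snap("wrist","wrist12")
im,d,c=snap("scene","scene12")
im,d,c=snap("top","top12")
cv2.imwrite("pics/z12.png",np.hstack([cv2.resize(cv2.imread("pics/scene12.png")[190:340,100:250],(400,400),interpolation=2),cv2.resize(cv2.imread("pics/wrist12.png")[100:400,170:470],(400,400))]))
```

```text
[ 0.45026474 -0.20363771  0.31355361] [ 0.42648798 -0.78357076 -3.41432207] 0.02385622912049687
```

View pics/z12.png

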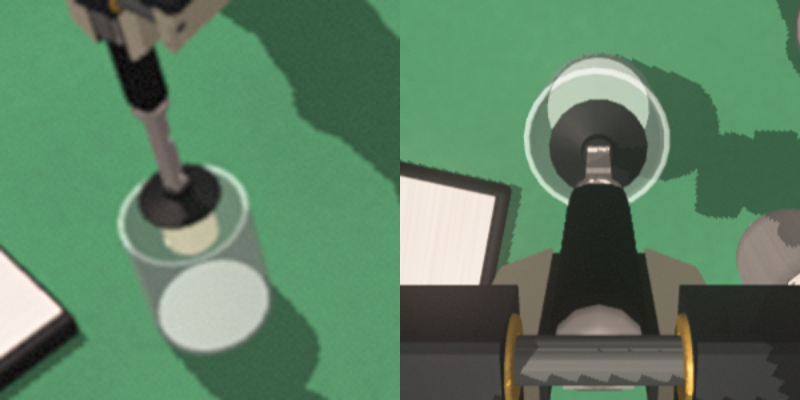

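The head is entering the jar centrally, with the guard at wrist crop (598,146) inside the rim centred at (597,137). I'll lower the rest of the way.

Emit:
step_arm --series '[[[0.01,0,0,-0.004,0],[0.01,0,0,-0.01,0],[0.01,0,0,-0.017,0],[0.01,0,0,-0.024,0],[0.01,0,0,-0.031,0],[0.01,0,0,-0.038,0],[0.01,0,0,-0.045,0],[0.01,0,0,-0.052,0],[0.01,0,0,-0.057,0],[0.01,0,0,-0.06,0],[0.01,0,0,-0.062,0],[0.01,0,0,-0.062,0],[0.01,0,0,-0.062,0],[0.01,0,0,-0.062,0],[0.01,0,0,-0.062,0],[0.01,0,0,-0.062,0]]]'

```text
clock: 15.8
position: [0.4506, -0.2037, 0.2521]
ee_rot: [-1.698, -2.642, 0.006]
force: [1.1, 1.2, -3.0]
width: 0.26
```

Run:
```python
from h import *
from cell import observe
s=observe();print(s["position"],s["force"],s["width"]*.0918,s["dq"].round(3))
im,d,cw=snap("wrist","wrist13")
im,d,c=snap("scene","scene13")
print("pred guard top z.082",c.proj([*s["position"][:2],.082]),"mid grip",c.proj([*s["position"][:2],.227]), "shaft/neck top z .093",c.proj([*s["position"][:2],.093]),"grip bottom",c.proj([*s["position"][:2],.173]),"head bottom",c.proj([*s["position"][:2],.025]))
cv2.imwrite("pics/z13.png",np.hstack([cv2.resize(cv2.imread("pics/scene13.png")[190:340,100:250],(400,400),interpolation=2),cv2.resize(cv2.imread("pics/wrist13.png")[100:400,170:470],(400,400))]))
```

```text
[ 0.45057177 -0.20371873  0.25210718] [ 1.10772565  1.20052785 -3.01119247] 0.0239121955311838 [ 0.001 -0.001  0.001  0.002  0.    -0.002  0.001]
pred guard top z.082 [172.35060627 282.47499982] mid grip [156.00611429 233.23633852] shaft/neck top z .093 [171.2206887  279.07106235] grip bottom [162.48028898 252.74013803] head bottom [177.95337814 299.35365144]
```

View pics/z13.png

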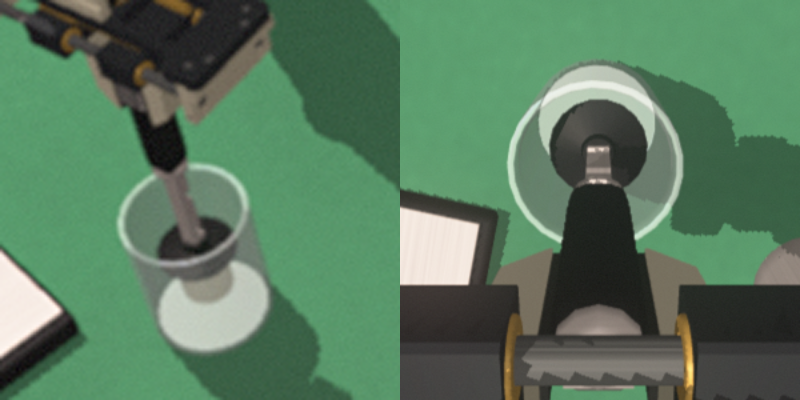

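The guard in the scene view at (173,282) matches the prediction of (172,282.5), which puts the head end at about z = 0.025. The grip's bottom at (163,254) matches an extension of about 80 mm. The force of -3.0 N is just the brush weight. Handing in.

Run:
```python
from cell import arm, observe
print(arm.sign_off()); print(observe()["clock"])
```

```text
the job is handed in; nothing more can be done
None
the job is handed in; nothing more can be done
```

The brush is extended and locked at the second stop, and I handed in while the gripper held it upright in the tall jar. The job was handed in at about 16 s of the 54 s allowed; no verdict was reported.

**What I did:** I squeezed the button flush (23.7 mm opening) and pulled the grip up 83 mm until the gripper carried the brush's full weight. I then released it so the button sprang back. After turning the gripper 90°, I took the grip by its plain sides with 25 N, lifted it out of the stand and lowered the head into the jar.

**Last checks:**
- **Head height:** the head end is about 0.025 m above the bar, roughly 19 mm above the jar's inner bottom. The splash guard's image position matched this within 1 px.
- **Extension:** the grip's lower end was within about 1 px of where a full 80 mm extension puts it.
- **Bearing on the jar:** the vertical force was -3.0 N, which is about the brush's own weight, so the head is not resting on the jar.
- **Lock:** I judged this only from pictures. Right after release, the button stood out as far as it did at the start. I could not measure the joint directly.
- **Jar and bystanders:** nothing visibly moved in the views I looked at. I did not re-measure the jar or bystanders at the end.

**Disagreement:** the wrist camera showed both the jar rim and the guard shifted by 6–8 px from prediction. The shift was about the same for both, so I relied on their relative positions and the scene camera.

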